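# Find the cobalt-chrome wire bobbin by its weight

### The job

The two look-alike bobbins of clasp wire on the rack have lost their tags: the cobalt-chrome one is clearly heavier than the titanium one. Heft them one at a time, the one on the robot's left first: lift it straight up clear of its spindle, feel its weight, lower it gently back down onto the spindle, then lift the other the same way. Finish holding the heavier one in the gripper, upright and still, about 10 cm above the middle of the blue bench mat, with the lighter one seated fully down on a spindle of the rack, never both off the rack together, and the plaster model, the jar and the wax tin left where they are.

Things in the scene. Friction and masses are not known exactly. Their poses are not given: they have to be found in the camera images.
- bobbin_a: upright wire bobbin, one of two alike: black flanges diameter 60 mm, 5 mm thick, at top and bottom, grey wire between them to diameter 54 mm (1 mm of play), 40 mm tall, bore 18 mm, on a rack spindle; grip it across both flanges. Origin: centre of its underside; z up its axis. One of the two weighs 0.35-0.41 kg, the other 0.20-0.25 kg; name and place do not tell which.
- bobbin_b: upright wire bobbin, one of two alike: black flanges diameter 60 mm, 5 mm thick, at top and bottom, grey wire between them to diameter 54 mm (1 mm of play), 40 mm tall, bore 18 mm, on a rack spindle; grip it across both flanges. Origin: centre of its underside; z up its axis. One of the two weighs 0.35-0.41 kg, the other 0.20-0.25 kg; name and place do not tell which.
- rack: wire rack: flat aluminium base 100 x 240 x 12 mm, fixed to the bench, with two upright steel spindles 130 mm apart. Origin: centre of its underside, on the bench; y = along the row of spindles, from the right one to the left one; z up. It may be turned up to 0.35 rad either way.
- spindle_left (a point): foot of the left spindle (the one farther to the robot's left, larger y): on the spindle's axis, on the rack's top face, 12 mm above the bench, where a seated bobbin's underside rests. The spindle is 12 mm thick and stands 50 mm above this point, its last 6 mm tapered to 6 mm; a seated bobbin's top is 40 mm above this point.
- spindle_right (a point): foot of the right spindle (smaller y); otherwise the same as the left one.
- mat: blue bench mat, 160 x 200 mm, 4 mm thick, flat on the bench and fixed. Origin: centre of its underside.
- model: cream plaster dental arch model, 70 x 74 mm, 34 mm tall, loose. Origin: centre of its underside. Bystander.
- jar: brown glass jar with white lid, diameter 52 mm, 62 mm tall, loose. Origin: centre of its underside. Bystander.
- wax_tin: round flat steel tin, diameter 70 mm, 22 mm tall, loose. Origin: centre of its underside. Bystander.
There are look-alikes about, which are no part of the job. Leave any red look-alike of the bobbin_a alone.

How it is judged:
By the outcome, as a careful person would: the job done as asked, in the order asked, and still so for the second after the job is handed in, while the arm keeps its last pose, push and grip.
It also fails if it takes over 72 s, if anything falls off the work surface, if the arm or the gripper's body presses on something with over 40 N, if the wrist force passes 120 N, or if a joint passes its speed limit or range.

### The arm

A 7-joint arm with a two-finger parallel gripper is mounted at the origin on the work surface. World frame = base frame: x ahead of the robot, y to its left, z up, the work surface at z = 0. Lengths are in mm, angles in rad, forces in N, time in s.
With the tool pointing down it reaches from about 400 to 875 mm from the base axis. Payload 4.4 kg.
Tool frame: the origin (TCP) lies on the centre line of the jaws, within the pads' length; the fingertips stand ctrl.nose_length ahead of it and the grasp point (between the pads) lies 6 mm ahead of it (ctrl.nose_length is the distance from the TCP to the fingertips, in mm); z points along the fingers, y is the direction in which the jaws open and shut (so a half turn about z gives the same grasp; the last joint's range is limited). The gripper opens to 85 mm and grips with 20 to 120 N. Pads are 22 mm wide; open, the fingers measure 114 mm over their backs; the gripper's body (76 mm by 85 mm) begins 54 mm behind the grasp point. The pads swing forward as they close: fully open they stand 13 mm farther back than shut.
Start: joints at [1.109, 0.628, 0.038, 1.517, -0.027, 0.996, -0.02], TCP at [250.632, -599.751, 256.313] pointing down, gripper open.
Joint ranges: [-3.06, 3.06], [-0.37, 2.12], [-1.25, 1.32], [0.18, 2.47], [-1.1, 4.24], [0.23, 1.98], [-2.94, 2.94]. Speed limits (rad/s): [2.57, 2.57, 3.14, 3.14, 3.14, 3.14, 3.14].

### API

Orientations are given as [roll, pitch, yaw] about the fixed x, y, z axes, in that order (R = Rz(yaw) Ry(pitch) Rx(roll)).
In Python, from cell import ctrl, vision gives the robot as it stands. The module is installed in compiled form; this text tells all that it offers.
- The arm moves only by the shell command python3 -m inch 'ROWS'. ROWS is a JSON object of lists of equal length, an entry for each row: "travel": the shift along the tool's x, y, z in cm, a list of three; "twist": the turn about the tool's z in degrees; "fingers": the finger opening in cm, from 0 to 8.54. A call has exactly 10 rows; each row is the pose to reach, as a shift and turn from the pose commanded when the call began, along the tool's axes at that moment; what a row does not reach only later rows make up. A row lasts 1/12 s, in which the tool goes at most 41.7 mm and 7.16 degrees, less where a joint would pass 70% of its speed; a pose out of reach is approached as far as the arm can. A call with a gripper value outside its range is refused whole. The fingers move at their own pace and stop on an object; the grip force is fixed at half the most. Time passes only in rows, so rows that repeat a pose let the fingers close, or fill a call up. It gives the time, the measured TCP pose, the force and the opening at its end, in the units of the state.
- ctrl.read_state(): the state, without advancing time (a new reading comes with each control period).
- vision.get_image(name): name is "scene" or "top"; returns a dict with "frame" (400x640x3 uint8, red, green, blue), "fx", "fy", "cx", "cy" (pixels), "position" and "orientation" of the camera in the world. Camera axes: x right, y down, z forward; pixel columns grow to the right and rows downward; lengths in mm; the calibration is good to about 2 mm. A picture is of the moment at which its call begins. There is no depth.
- ctrl.finish_job(): hands the job in, once; it reports no verdict.
The state is a dict: "clock": time; "qpos": joint angles; "qd": joint speeds; "tau": joint torques, N m; "eef_pos": TCP position; "tool_rot": TCP orientation; "force": force on the tool from outside, world axes, zero at the start; "torque": the same for the moment, N m; "width": finger opening in mm.
Only numpy, scipy, OpenCV 4.12 (cv2) and the standard library are available. Lean on these libraries where they do the work, as an engineer would, in place of code of your own. Each camera call takes 0.05 s, during which the arm holds its last target.

## Working session

There is one attempt and no reset: what is moved stays moved. The work goes in short steps, Python scripts to look and compute and a shell command to move; the robot and the scene stay as the last step left them, time stands still between calls to the robot, and variables do not carry over. Pictures are saved under pics/ and viewed, and the job is handed in when it is done.

```bash
mkdir -p pics; python3 - <<'E'
from cell import ctrl, vision
import cv2,json
for n in("scene","top"):
    d=vision.get_image(n); cv2.imwrite(f"pics/{n}0.png",d["frame"][:,:,::-1])
    print(n,{k:v for k,v in d.items() if k!="frame"})
s=ctrl.read_state(); print(s, ctrl.nose_length)
E
```

```text
scene {'fx': 494.1343150850578, 'fy': 494.1343150850578, 'cx': 326.26807530330825, 'cy': 201.23066675373056, 'position': array([1154.30201572, -465.27173901, 1129.45135118]), 'orientation': array([-2.5600438, -0.0126385,  0.9515474])}
top {'fx': 487.7904045755603, 'fy': 487.7904045755603, 'cx': 324.7020101342881, 'cy': 200.35447678914286, 'position': array([ 416.00728717,  -47.59533722, 1231.94440316]), 'orientation': array([-2.98154704, -0.00547767, -1.56532923])}
{'clock': 0.1, 'qpos': array([ 1.10920221,  0.6292529 ,  0.03846367,  1.51823221, -0.02695806,
        0.99627686, -0.02000709]), 'qd': array([-0.00078969, -0.0039831 ,  0.00127001, -0.00285776, -0.00027246,
       -0.00079652, -0.00109648]), 'tau': array([ 3.47985013e-03, -5.64540803e+01,  1.23097535e+00, -1.93974835e+01,
        1.14267124e-02,  5.44860988e-03,  4.00851491e-05]), 'eef_pos': array([ 250.42161221, -599.29255622,  255.49327997]), 'tool_rot': array([-3.13994273e+00,  6.18033380e-05,  3.95795404e-01]), 'force': array([ 0.459101  , -0.48159635,  0.11286654]), 'torque': array([-0.00840576,  0.01592235,  0.0306231 ]), 'width': 85.5493957536718} 25.0
```

View pics/scene0.png

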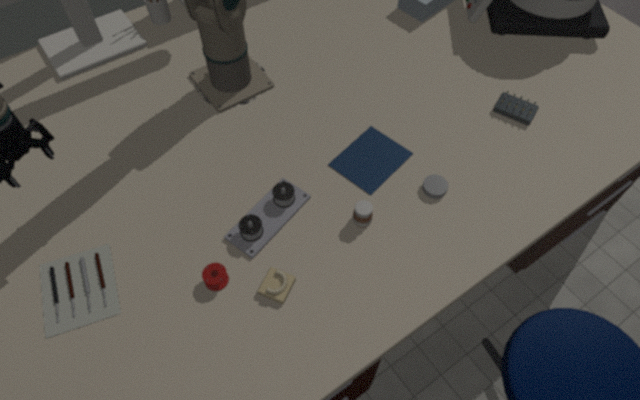

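View pics/top0.png

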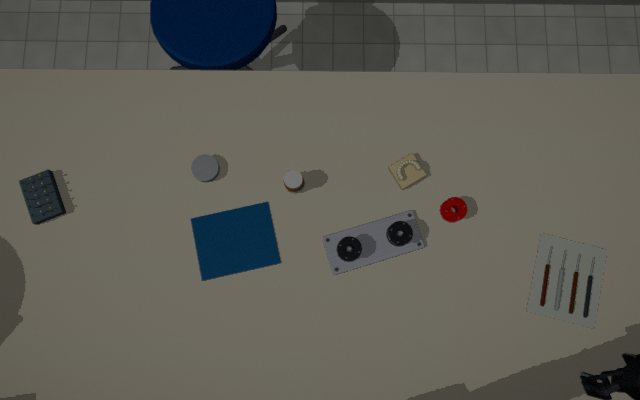

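The top view shows image right = −y and image up = +x. The candidates are black bobbins at (349,248) (robot's left) and (400,233) on the rack, and a red look-alike at (453,209) off the rack. The two black ones fit the description. I'm confirming that in an enlarged crop.

```bash
python3 - <<'E'
import cv2
t=cv2.imread("pics/top0.png"); cv2.imwrite("pics/topc.png",cv2.resize(t[200:285,310:440],None,fx=6,fy=6,interpolation=cv2.INTER_CUBIC))
t=cv2.imread("pics/scene0.png"); cv2.imwrite("pics/scenec.png",cv2.resize(t[170:260,215:320],None,fx=6,fy=6,interpolation=cv2.INTER_CUBIC))
t=cv2.imread("pics/top0.png"); cv2.imwrite("pics/topd.png",cv2.resize(t[140:290,180:320],None,fx=4,fy=4,interpolation=cv2.INTER_CUBIC))
E
```

```text
(no output)
```

View pics/topc.png

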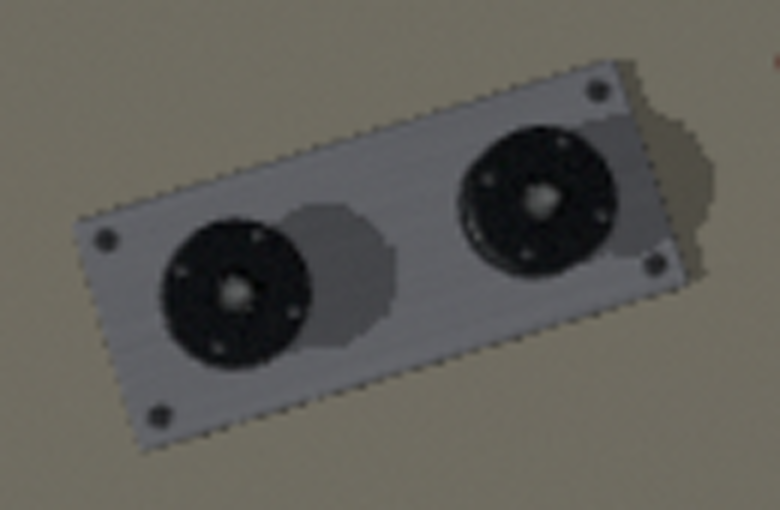

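View pics/scenec.png

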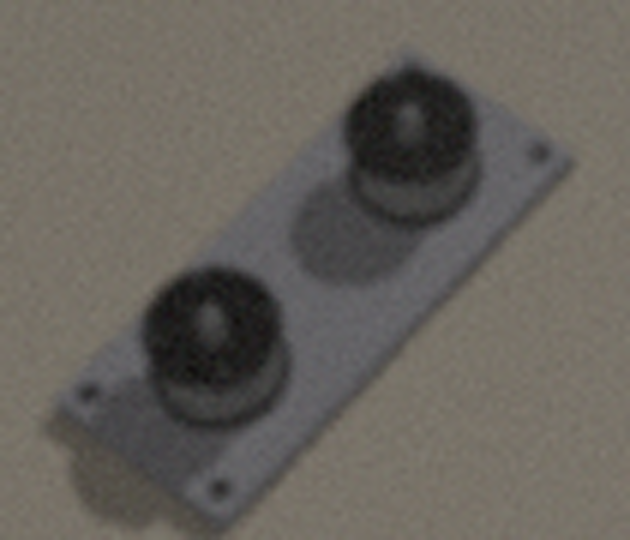

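View pics/topd.png

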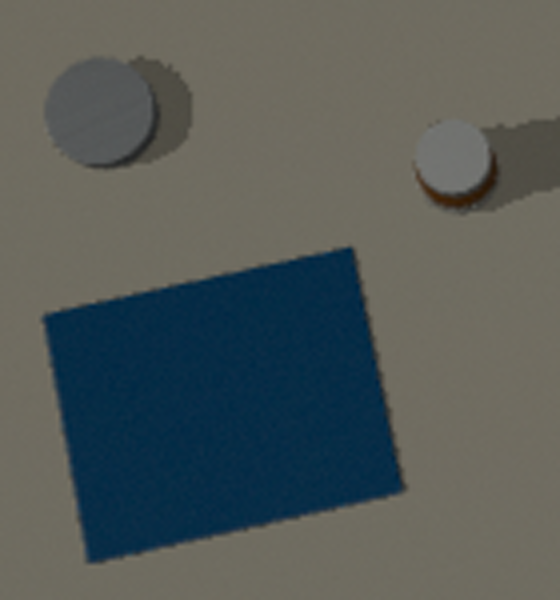

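The crop confirms two black-flanged, grey-wired bobbins on spindles: the left one at crop (236,294), the right one at (540,200). The rack corners and mat corners are clear. Next I turn these into positions.

```bash
cat > h.py <<'E'
import numpy as np
from scipy.spatial.transform import Rotation as R
C={"scene":(494.1343,326.268,201.2307,[1154.302,-465.2717,1129.4514],[-2.5600438,-0.0126385,0.9515474]),
"top":(487.7904,324.702,200.3545,[416.0073,-47.5953,1231.9444],[-2.98154704,-0.00547767,-1.56532923])}
def ray(n,u,v):
    f,cx,cy,p,o=C[n]; return np.array(p),R.from_euler('xyz',o).apply([(u-cx)/f,(v-cy)/f,1])
def at(n,u,v,z):
    p,d=ray(n,u,v); return p+d*(z-p[2])/d[2]
def crop(c,x0,y0,s): return (x0+(c[0]+.5)/s-.5, y0+(c[1]+.5)/s-.5)
E
python3 - <<'E'
from h import *
for nm,c in(("L",(236.5,294)),("R",(540,200))): print(nm,at("top",*crop(c,310,200,6),52).round(1))
for nm,c in(("L",(411,127)),("R",(214,329))): print(nm,"scene",at("scene",*crop(c,215,170,6),52).round(1))
k=[at("top",*crop(c,310,200,6),12) for c in((77,218),(616,62),(688,288),(142,452))]
k=np.array(k);print(k.round(1),k.mean(0))
d=(k[0]+k[3]-k[1]-k[2])/2;print("len",np.linalg.norm(d));yaw=np.arctan2(-d[0],d[1]);print("yaw",yaw)
u=d/np.linalg.norm(d);print("spL",k.mean(0)+65*u,"spR",k.mean(0)-65*u)
m=np.array([at("top",*crop(c,180,140,4),4) for c in((44,315),(352,248),(404,490),(90,562))]);print(m.round(1),m.mean(0))
for nm,c,z in(("jar",(454,157),62),("tin",(100,112),22)): print(nm,at("top",*crop(c,180,140,4),z).round(1))
E
```

```text
L [ 489.  -112.3   52. ]
R [ 527.6 -235.1   52. ]
L scene [ 492.9 -117.3   52. ]
R scene [ 532.3 -241.    52. ]
[[ 522.7  -48.    12. ]
 [ 589.9 -274.6   12. ]
 [ 495.1 -302.4   12. ]
 [ 426.4  -75.4   12. ]] [ 508.52349795 -175.10427876   12.        ]
len 236.83261252498917
yaw 0.290953437982671
spL [ 489.87722608 -112.83617662   12.        ] spR [ 527.16976982 -237.37238091   12.        ]
[[565.9 285.9   4. ]
 [610.1  92.1   4. ]
 [457.3  56.    4. ]
 [411.9 249.8   4. ]] [511.28208255 170.94362048   4.        ]
jar [657.6  24.6  62. ]
tin [693.5 251.9  22. ]
```

```bash
python3 -m inch '{"travel":[[1,-0.9,0],[3,-2.6,0],[6,-5.2,0],[9,-7.8,0],[12,-10.4,0],[15,-13,0],[18,-15.6,0],[21,-18.2,0],[23,-19.9,0],[24,-20.8,0]],"twist":[0,0,0,0,0,0,0,0,0,0],"fingers":[8.5,8.5,8.5,8.5,8.5,8.5,8.5,8.5,8.5,8.5]}'; python3 -m inch '{"travel":[[1,-0.9,0],[3,-2.6,0],[6,-5.2,0],[9,-7.8,1],[12,-10.4,3],[14,-12.2,5],[15.5,-13.5,7],[16.5,-14.3,8],[16.9,-14.6,8.5],[16.9,-14.6,8.5]],"twist":[0,0,0,0,0,0,0,0,0,0],"fingers":[8.5,8.5,8.5,8.5,8.5,8.5,8.5,8.5,8.5,8.5]}'; python3 - <<'E'
from cell import ctrl, vision
import cv2
for n,(a,b,c,d),s in(("scene",(110,270,200,380),4),("top",(170,300,280,460),4)):
    im=vision.get_image(n)["frame"][:,:,::-1]; cv2.imwrite(f"pics/{n}1.png",cv2.resize(im[a:b,c:d],None,fx=s,fy=s,interpolation=cv2.INTER_CUBIC))
s=ctrl.read_state();print(s["clock"],s["eef_pos"],s["tool_rot"],s["force"],s["torque"],s["qpos"])
E
```

```text
clock: 0.93
eef_pos: [393.8, -310.8, 256.1]
tool_rot: [-3.139, -0.001, 0.402]
force: [-0.2, -0.7, 0.3]
width: 85.2
clock: 1.77
eef_pos: [491.3, -114.1, 170.2]
tool_rot: [-3.14, 0.002, 0.398]
force: [1.0, -0.1, 0.5]
width: 85.1
1.8667 [ 491.33070797 -116.52572167  171.57532456] [3.14092191e+00 3.90517884e-04 3.94744938e-01] [ 0.28380593 -0.01911905  1.17308529] [-0.02407097 -0.05402644 -0.03602662] [ 0.1731979   0.5474061   0.00520895  2.00252835 -0.00347087  0.59163199
 -0.99552469]
```

View pics/scene1.png

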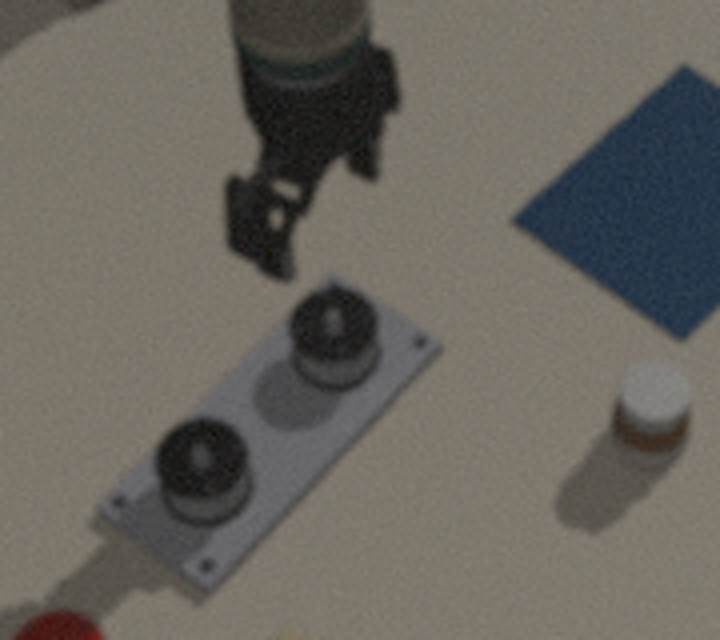

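View pics/top1.png

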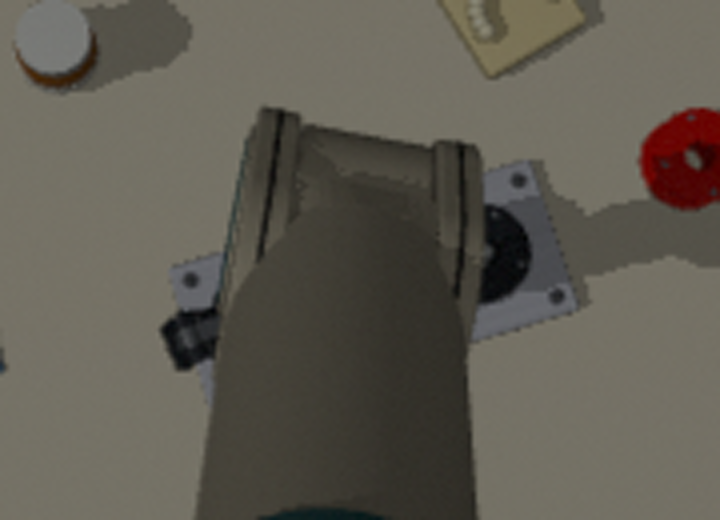

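```bash
python3 -m inch '{"travel":[[0,0,1],[0,0,2],[0,0,3.5],[0,0,5],[0,0,6],[0,0,6.5],[0,0,6.5],[0,0,6.5],[0,0,6.5],[0,0,6.5]],"twist":[0,0,0,0,0,0,0,0,0,0],"fingers":[8.5,8.5,8.5,8.5,8.5,8.5,8.5,8.5,8.5,8.5]}'; python3 - <<'E'
from cell import ctrl, vision
import cv2
from h import *
im=vision.get_image("scene")["frame"][:,:,::-1]; a,b,c,d,s=130,230,225,335,7
cv2.imwrite(f"pics/scene2.png",cv2.resize(im[a:b,c:d],None,fx=s,fy=s,interpolation=cv2.INTER_CUBIC))
s=ctrl.read_state();print(s["clock"],s["eef_pos"],s["tool_rot"],s["force"],s["torque"])
s=ctrl.read_state();print(s["clock"],s["eef_pos"])
E
```

```text
clock: 2.7
eef_pos: [492.0, -115.6, 107.0]
tool_rot: [3.141, -0.001, 0.396]
force: [0.0, -0.2, -0.4]
width: 84.8
2.75 [ 492.01798229 -115.56460895  106.96206195] [ 3.14079058e+00 -1.19801757e-03  3.95741561e-01] [ 0.43767719 -0.27205766 -0.6479194 ] [-0.01307649 -0.04679759 -0.01225535]
2.75 [ 492.01798229 -115.56460895  106.96206195]
```

View pics/scene2.png

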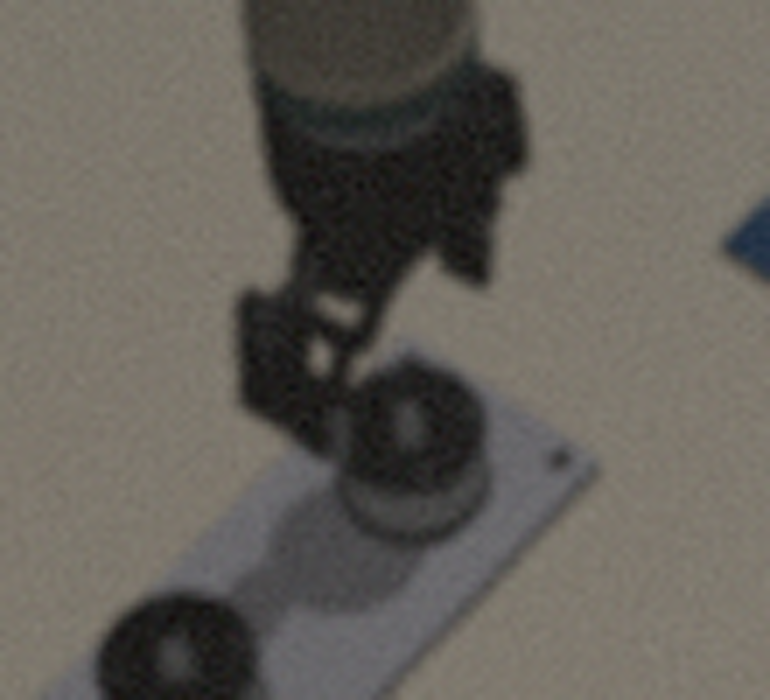

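```bash
python3 - <<'E'
from h import *
def proj(n,P):
    f,cx,cy,p,o=C[n]; q=R.from_euler('xyz',o).inv().apply(np.array(P)-p); return np.array([f*q[0]/q[2]+cx,f*q[1]/q[2]+cy])
ex=np.array([np.cos(.396),np.sin(.396),0]);ey=np.array([np.sin(.396),-np.cos(.396),0])
t=np.array([491.8,-115.2,107])
for dz in(25,18,12):
  for sy in(1,-1):
    print(dz,sy,[((proj("scene",t+sx*11*ex+sy*w*ey-[0,0,dz])-[225,130]+.5)*7-.5).round(0).tolist() for w in(42.5,57) for sx in(1,-1)])
print("bobbin top centre for top/scene/mean est", [((proj("scene",p)-[225,130]+.5)*7-.5).round() for p in([489.5,-112.5,52],[492.9,-117.3,52],[491,-115,52])])
E
```

```text
25 1 [[366.0, 471.0], [317.0, 445.0], [343.0, 499.0], [294.0, 472.0]]
25 -1 [[496.0, 312.0], [448.0, 287.0], [518.0, 286.0], [469.0, 261.0]]
18 1 [[365.0, 461.0], [315.0, 434.0], [342.0, 489.0], [292.0, 462.0]]
18 -1 [[496.0, 301.0], [447.0, 276.0], [517.0, 275.0], [469.0, 250.0]]
12 1 [[364.0, 451.0], [314.0, 424.0], [341.0, 480.0], [291.0, 452.0]]
12 -1 [[495.0, 292.0], [446.0, 266.0], [517.0, 265.0], [468.0, 240.0]]
bobbin top centre for top/scene/mean est [array([415., 416.]), array([410., 428.]), array([412., 422.])]
```

```bash
python3 - <<'E'
from cell import vision
import cv2,numpy as np
im=vision.get_image("scene")["frame"][:,:,::-1]
c=im[160:215,250:305].astype(float); c=255*np.clip(c/130,0,1)**.6
c=cv2.resize(c.astype(np.uint8),None,fx=10.9,fy=10.9,interpolation=cv2.INTER_CUBIC)
cv2.imwrite("pics/scene3.png",c)
E
```

```text
(no output)
```

View pics/scene3.png

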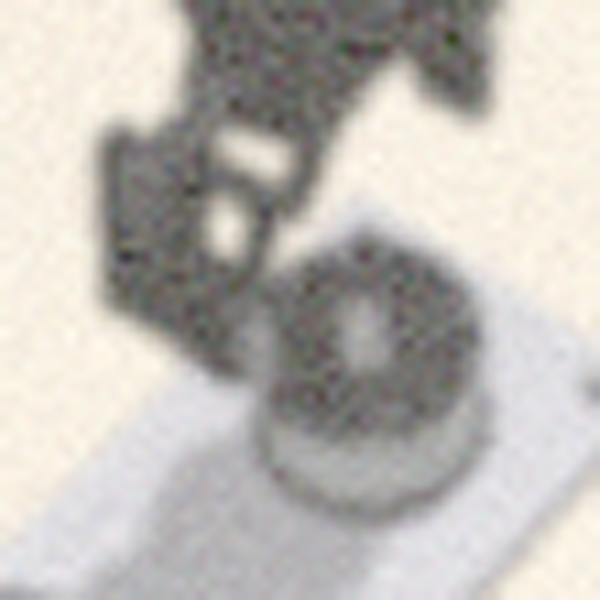

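```bash
python3 - <<'E'
from h import *
for nm,c in(("L",(411,127)),("R",(214,329))):
    u=crop(c,215,170,6); print(nm,at("scene",u[0]+1.6,u[1]+1,52).round(1),at("scene",u[0]+1.6,u[1],52).round(1),at("scene",u[0],u[1]+1,52).round(1))
E
```

```text
L [ 498.  -115.6   52. ] [ 495.3 -113.8   52. ] [ 495.6 -119.    52. ]
R [ 537.1 -239.2   52. ] [ 534.6 -237.7   52. ] [ 534.8 -242.5   52. ]
```

```bash
python3 -m inch '{"travel":[[0,0,0.8],[0,0,1.8],[0,0,2.8],[0,0,3.8],[0,0,4.8],[0,0,5.6],[0,0,6.2],[0,0,6.5],[0,0,6.5],[0,0,6.5]],"twist":[0,0,0,0,0,0,0,0,0,0],"fingers":[8.5,8.5,8.5,8.5,8.5,8.5,8.5,8.0,7.3,6.9]}'; python3 - <<'E'
from cell import ctrl, vision
import cv2,numpy as np
im=vision.get_image("scene")["frame"][:,:,::-1]
c=im[145:225,245:325].astype(float); c=255*np.clip(c/130,0,1)**.6
cv2.imwrite("pics/scene4.png",cv2.resize(c.astype(np.uint8),None,fx=7.5,fy=7.5,interpolation=cv2.INTER_CUBIC))
s=ctrl.read_state();print(s["clock"],s["eef_pos"],s["tool_rot"],s["force"],s["torque"],s["width"])
E
```

```text
clock: 3.63
eef_pos: [491.6, -115.5, 41.2]
tool_rot: [-3.142, 0.0, 0.396]
force: [0.5, -0.2, 0.3]
width: 69.4
3.6833 [ 491.76710091 -115.50496236   41.53231656] [ 3.14129679e+00 -4.49039503e-04  3.95724918e-01] [-0.09270869 -0.65577805  0.41996819] [ 0.00857053 -0.01725796 -0.01627119] 68.8570643010229
```

View pics/scene4.png

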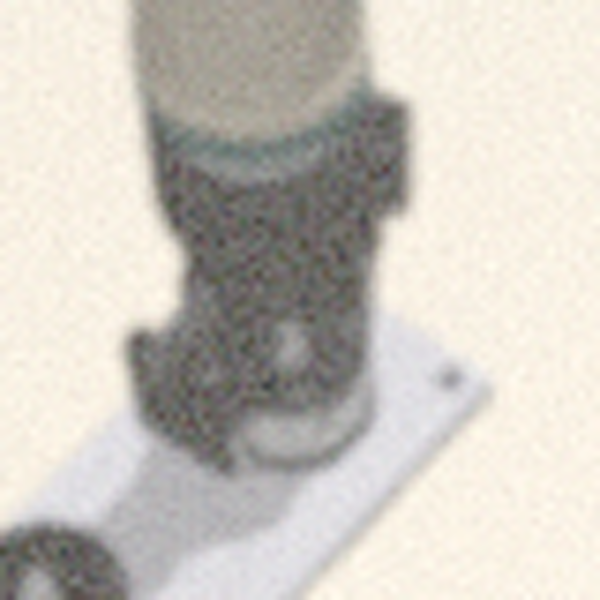

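```bash
python3 -m inch '{"travel":[[0,0,0.1],[0,0,0.2],[0,0,0.3],[0,0,0.35],[0,0,0.4],[0,0,0.4],[0,0,0.4],[0,0,0.4],[0,0,0.4],[0,0,0.4]],"twist":[0,0,0,0,0,0,0,0,0,0],"fingers":[6.7,6.6,6.6,6.6,6.6,6.6,6.6,6.6,6.6,6.6]}';python3 -m inch '{"travel":[[0,0,0.05],[0,0,0.1],[0,0,0.15],[0,0,0.2],[0,0,0.2],[0,0,0.2],[0,0,0.2],[0,0,0.2],[0,0,0.2],[0,0,0.2]],"twist":[0,0,0,0,0,0,0,0,0,0],"fingers":[6.6,6.6,6.6,6.6,6.6,6.6,6.6,6.6,6.6,6.6]}'
```

```text
clock: 4.52
eef_pos: [491.6, -115.5, 37.3]
tool_rot: [3.142, -0.0, 0.396]
force: [-0.3, -0.8, 0.1]
width: 66.0
clock: 5.35
eef_pos: [491.6, -115.4, 35.3]
tool_rot: [3.142, -0.0, 0.396]
force: [0.6, -0.2, -0.3]
width: 66.1
```

```bash
python3 -m inch '{"travel":[[0,0,0.05],[0,0,0.1],[0,0,0.15],[0,0,0.2],[0,0,0.2],[0,0,0.2],[0,0,0.2],[0,0,0.2],[0,0,0.2],[0,0,0.2]],"twist":[0,0,0,0,0,0,0,0,0,0],"fingers":[6.6,6.6,6.6,6.6,6.6,6.6,6.6,6.6,6.6,6.6]}';python3 -m inch '{"travel":[[0,0,0.05],[0,0,0.1],[0,0,0.1],[0,0,0.1],[0,0,0.1],[0,0,0.1],[0,0,0.1],[0,0,0.1],[0,0,0.1],[0,0,0.1]],"twist":[0,0,0,0,0,0,0,0,0,0],"fingers":[6.6,6.6,6.6,6.6,6.6,6.6,6.6,6.6,6.6,6.6]}'
```

```text
clock: 6.18
eef_pos: [491.6, -115.4, 33.4]
tool_rot: [3.142, -0.0, 0.396]
force: [0.4, 0.3, 0.0]
width: 66.1
clock: 7.02
eef_pos: [491.5, -115.5, 32.3]
tool_rot: [3.142, -0.0, 0.396]
force: [0.4, 0.3, 0.4]
width: 65.8
```

```bash
python3 -m inch '{"travel":[[0,0,0],[0,0,0],[0,0,0],[0,0,0],[0,0,0],[0,0,0],[0,0,0],[0,0,0],[0,0,0],[0,0,0]],"twist":[0,0,0,0,0,0,0,0,0,0],"fingers":[6.5,6.4,6.3,6.2,6.1,6.0,5.9,5.8,5.7,5.7]}'; python3 - <<'E'
from cell import ctrl, vision
import cv2,numpy as np
im=vision.get_image("scene")["frame"][:,:,::-1]
c=im[145:225,245:325].astype(float); c=255*np.clip(c/130,0,1)**.6
cv2.imwrite("pics/scene5.png",cv2.resize(c.astype(np.uint8),None,fx=7.5,fy=7.5,interpolation=cv2.INTER_CUBIC))
s=ctrl.read_state();print(s["clock"],s["eef_pos"],s["tool_rot"],s["force"],s["torque"],s["width"])
E
```

```text
clock: 7.85
eef_pos: [491.1, -114.5, 33.0]
tool_rot: [-3.14, 0.0, 0.397]
force: [-3.1, 4.5, 11.5]
width: 57.8
7.9 [ 491.09822518 -114.50961102   33.02053788] [-3.14043430e+00  3.10175813e-04  3.97190978e-01] [-2.97066635  4.9711749  11.34109124] [0.94163617 0.59949237 0.12664111] 58.08630184413867
```

View pics/scene5.png

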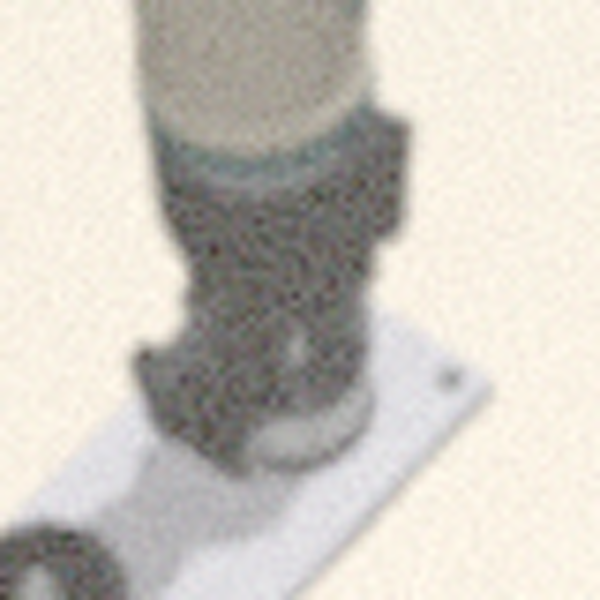

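```bash
python3 -m inch '{"travel":[[0,0,0],[0,0,0],[0,0,-0.1],[0.1,-0.1,-0.15],[0.2,-0.2,-0.15],[0.3,-0.25,-0.15],[0.3,-0.25,-0.15],[0.3,-0.25,-0.15],[0.3,-0.25,-0.15],[0.3,-0.25,-0.15]],"twist":[0,0,0,0,0,0,0,0,0,0],"fingers":[6.0,6.3,6.6,6.7,6.7,6.7,6.7,6.7,6.7,6.7]}';python3 -m inch '{"travel":[[0,0,0],[0,0,0],[0,0,0],[0,0,0],[0,0,0],[0,0,0],[0,0,0],[0,0,0],[0,0,0],[0,0,0]],"twist":[0,0,0,0,0,0,0,0,0,0],"fingers":[6.6,6.5,6.4,6.3,6.2,6.1,6.0,5.9,5.8,5.8]}'; python3 - <<'E'
from cell import ctrl, vision
s=ctrl.read_state();print(s["clock"],s["eef_pos"],s["force"],s["torque"],s["width"])
E
```

```text
clock: 8.73
eef_pos: [493.3, -112.0, 33.8]
tool_rot: [3.142, 0.0, 0.396]
force: [1.0, -0.3, -0.1]
width: 67.1
clock: 9.57
eef_pos: [494.0, -113.0, 34.6]
tool_rot: [3.14, -0.001, 0.395]
force: [-0.5, -4.9, 8.4]
width: 58.4
9.5667 [ 494.02436201 -112.9653586    34.59363552] [-0.54107294 -4.94249641  8.43626525] [-0.96776653 -0.04644766  0.12861656] 58.42353217206881
```

```bash
python3 -m inch '{"travel":[[0,0.05,-0.03],[0,0.1,-0.06],[0,0.11,-0.08],[0,0.11,-0.08],[0,0.11,-0.08],[0,0.11,-0.08],[0,0.11,-0.08],[0,0.11,-0.08],[0,0.11,-0.08],[0,0.11,-0.08]],"twist":[0,0,0,0,0,0,0,0,0,0],"fingers":[5.6,5.6,5.6,5.6,5.6,5.6,5.6,5.6,5.6,5.6]}';python3 - <<'E'
from cell import ctrl, vision
import cv2,numpy as np
im=vision.get_image("scene")["frame"][:,:,::-1]
c=im[145:225,245:325].astype(float); c=255*np.clip(c/130,0,1)**.6
cv2.imwrite("pics/scene6.png",cv2.resize(c.astype(np.uint8),None,fx=7.5,fy=7.5,interpolation=cv2.INTER_CUBIC))
s=ctrl.read_state();print(s["clock"],s["eef_pos"],s["force"],s["torque"],s["width"])
E
```

```text
clock: 10.4
eef_pos: [494.0, -113.0, 34.9]
tool_rot: [3.141, -0.001, 0.396]
force: [0.7, -2.6, 6.4]
width: 57.8
10.45 [ 494.03352695 -112.99512523   34.8580237 ] [ 2.00680583 -1.70456277  6.12033643] [-0.69109342 -0.14944862  0.02290376] 57.82207333941418
```

View pics/scene6.png

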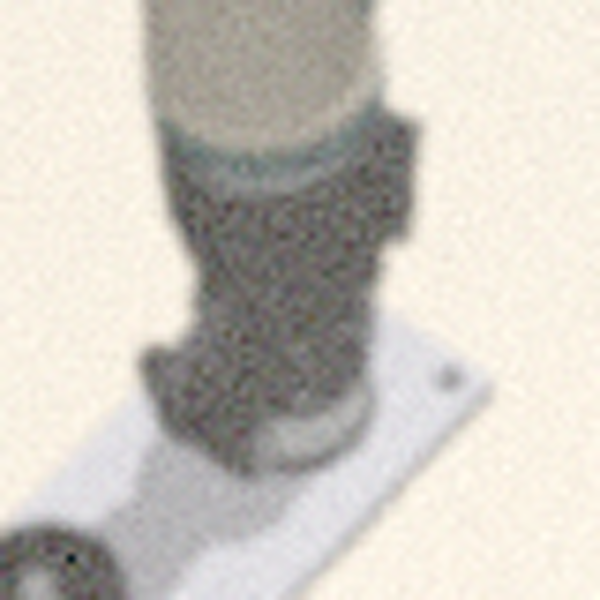

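```bash
python3 -m inch '{"travel":[[0,0.05,-0.05],[0,0.05,-0.1],[0,0.05,-0.15],[0,0.05,-0.2],[0,0.05,-0.3],[0,0.05,-0.4],[0,0.05,-0.5],[0,0.05,-0.5],[0,0.05,-0.5],[0,0.05,-0.5]],"twist":[0,0,0,0,0,0,0,0,0,0],"fingers":[5.6,5.6,5.6,5.6,5.6,5.6,5.6,5.6,5.6,5.6]}';python3 - <<'E'
from cell import ctrl, vision
import cv2,numpy as np
im=vision.get_image("scene")["frame"][:,:,::-1]
c=im[145:225,245:325].astype(float); c=255*np.clip(c/130,0,1)**.6
cv2.imwrite("pics/scene7.png",cv2.resize(c.astype(np.uint8),None,fx=7.5,fy=7.5,interpolation=cv2.INTER_CUBIC))
s=ctrl.read_state();print(s["clock"],s["eef_pos"],s["force"],s["torque"],s["width"])
E
```

```text
clock: 11.28
eef_pos: [494.0, -113.5, 39.7]
tool_rot: [3.142, -0.0, 0.396]
force: [0.4, -0.0, -3.7]
width: 57.2
11.3333 [ 493.94776901 -113.44035635   39.63594989] [ 0.29228515  0.15420155 -3.95080045] [ 0.00852719 -0.03466838  0.0184897 ] 57.74103640937195
```

View pics/scene7.png

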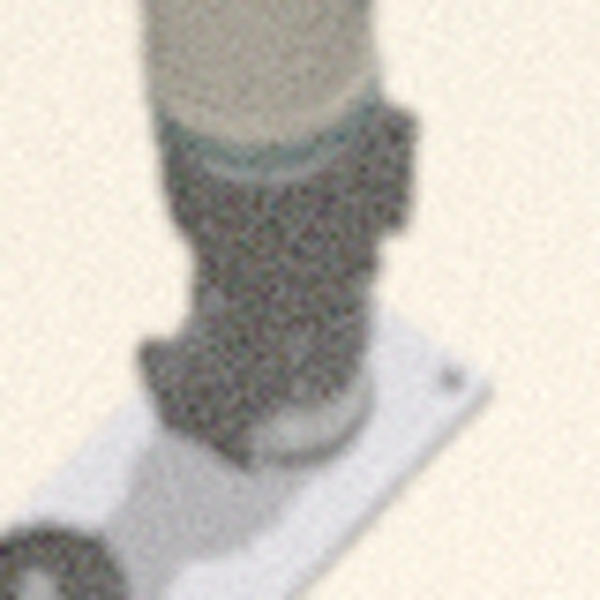

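```bash
python3 -m inch '{"travel":[[0,0,-0.5],[0,0,-1.3],[0,0,-2.3],[0,0,-3.3],[0,0,-4.3],[0,0,-5.3],[0,0,-6],[0,0,-6.3],[0,0,-6.3],[0,0,-6.3]],"twist":[0,0,0,0,0,0,0,0,0,0],"fingers":[5.6,5.6,5.6,5.6,5.6,5.6,5.6,5.6,5.6,5.6]}';python3 -m inch '{"travel":[[0,0,0],[0,0,0],[0,0,0],[0,0,0],[0,0,0],[0,0,0],[0,0,0],[0,0,0],[0,0,0],[0,0,0]],"twist":[0,0,0,0,0,0,0,0,0,0],"fingers":[5.6,5.6,5.6,5.6,5.6,5.6,5.6,5.6,5.6,5.6]}';python3 - <<'E'
from cell import ctrl, vision
import cv2,numpy as np
f=[]
for i in range(5):
    im=vision.get_image("scene")["frame"][:,:,::-1]
    s=ctrl.read_state();f.append(s["force"])
print(np.mean(f,0),np.std(f,0))
c=im[125:225,245:345].astype(float); c=255*np.clip(c/130,0,1)**.6
cv2.imwrite("pics/scene8.png",cv2.resize(c.astype(np.uint8),None,fx=6,fy=6,interpolation=cv2.INTER_CUBIC))
print(s["clock"],s["eef_pos"],s["torque"],s["width"])
E
```

```text
clock: 12.17
eef_pos: [493.9, -113.4, 102.7]
tool_rot: [3.142, -0.0, 0.396]
force: [0.1, 0.2, -4.2]
width: 57.9
clock: 13.0
eef_pos: [494.0, -113.5, 102.6]
tool_rot: [3.142, -0.0, 0.396]
force: [-0.3, 0.1, -3.3]
width: 57.8
[-0.09775851 -0.01616829 -3.76413886] [0.38924821 0.33059767 0.20546054]
13.25 [ 493.9656732  -113.44074487  102.63851529] [ 0.05551186 -0.02104695 -0.00015808] 57.705352711578776
```

View pics/scene8.png

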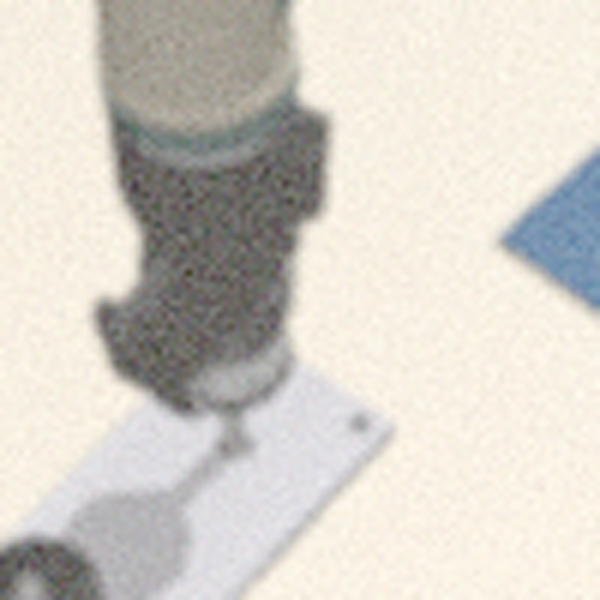

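```bash
python3 -m inch '{"travel":[[0,0,0.4],[0,0,1.1],[0,0,2],[0,0,3],[0,0,4],[0,0,5],[0,0,5.7],[0,0,6.1],[0,0,6.3],[0,0,6.4]],"twist":[0,0,0,0,0,0,0,0,0,0],"fingers":[5.6,5.6,5.6,5.6,5.6,5.6,5.6,5.6,5.6,5.6]}';python3 -m inch '{"travel":[[0,0,0.05],[0,0,0.1],[0,0,0.15],[0,0,0.2],[0,0,0.25],[0,0,0.3],[0,0,0.35],[0,0,0.4],[0,0,0.4],[0,0,0.4]],"twist":[0,0,0,0,0,0,0,0,0,0],"fingers":[5.6,5.6,5.6,5.6,5.6,5.6,5.6,5.6,5.6,5.6]}'
```

```text
clock: 14.08
eef_pos: [493.9, -113.4, 38.2]
tool_rot: [-3.141, 0.0, 0.396]
force: [0.1, 0.9, -2.8]
width: 58.0
clock: 14.92
eef_pos: [494.0, -113.4, 34.9]
tool_rot: [3.141, -0.0, 0.396]
force: [-0.5, 0.8, 2.1]
width: 58.0
```

```bash
python3 -m inch '{"travel":[[0,0,0],[0,0,0],[0,0,0],[0,0,0],[0,0,0],[0,0,0],[0,0,-0.5],[0,0,-1.5],[0,0,-2.5],[0,0,-3.5]],"twist":[0,0,0,0,0,0,0,0,0,0],"fingers":[5.9,6.2,6.5,6.8,7,7,7,7,7,7]}';python3 -m inch '{"travel":[[0,0,-1],[0,0,-2.5],[0,0,-3.5],[0,1.5,-3.7],[-0.3,4,-3.7],[-0.6,7,-3.7],[-0.9,10,-3.7],[-1.2,12,-3.7],[-1.2,12.94,-3.7],[-1.2,12.94,-3.7]],"twist":[0,0,0,0,0,0,0,0,0,0],"fingers":[7.5,8,8.5,8.5,8.5,8.5,8.5,8.5,8.5,8.5]}';python3 - <<'E'
from cell import ctrl, vision
import cv2,numpy as np
im=vision.get_image("scene")["frame"][:,:,::-1]
c=im[145:245,215:315].astype(float); c=255*np.clip(c/130,0,1)**.6
cv2.imwrite("pics/scene9.png",cv2.resize(c.astype(np.uint8),None,fx=6,fy=6,interpolation=cv2.INTER_CUBIC))
s=ctrl.read_state();print(s["clock"],s["eef_pos"],s["force"],s["width"])
E
```

```text
clock: 15.75
eef_pos: [494.1, -113.5, 70.9]
tool_rot: [3.141, -0.001, 0.396]
force: [0.3, 0.1, 0.1]
width: 70.1
clock: 16.58
eef_pos: [533.2, -240.1, 107.2]
tool_rot: [3.139, -0.001, 0.392]
force: [0.9, -0.1, -0.5]
width: 85.2
16.6333 [ 532.69546468 -237.57087657  106.91562514] [-0.02782282  0.64532187  0.19282013] 85.12727056215795
```

View pics/scene9.png

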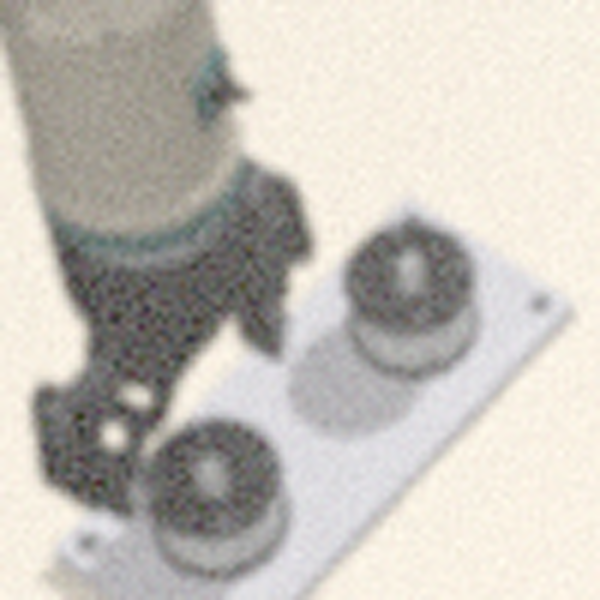

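The left bobbin is back down on its spindle at (410,290), and the jaws straddle the right one at (212,480). Descending.

```bash
python3 -m inch '{"travel":[[0,0,0.8],[0,0,1.8],[0,0,2.8],[0,0,3.8],[0,0,4.8],[0,0,5.6],[0,0,6.2],[0,0,6.5],[0,0,6.5],[0,0,6.5]],"twist":[0,0,0,0,0,0,0,0,0,0],"fingers":[8.5,8.5,8.5,8.5,8.5,8.5,8.5,8.0,7.3,6.9]}'; python3 -m inch '{"travel":[[0,0,0.1],[0,0,0.2],[0,0,0.3],[0,0,0.4],[0,0,0.5],[0,0,0.6],[0,0,0.65],[0,0,0.65],[0,0,0.65],[0,0,0.65]],"twist":[0,0,0,0,0,0,0,0,0,0],"fingers":[6.8,6.7,6.6,6.6,6.6,6.6,6.6,6.6,6.6,6.6]}'; python3 -m inch '{"travel":[[0,0,0],[0,0,0],[0,0,0],[0,0,0],[0,0,0],[0,0,0],[0,0,0],[0,0,0],[0,0,0],[0,0,0]],"twist":[0,0,0,0,0,0,0,0,0,0],"fingers":[6.5,6.4,6.3,6.2,6.1,6.0,5.9,5.8,5.7,5.6]}'; python3 - <<'E'
from cell import ctrl
s=ctrl.read_state();f=s["force"];print(f,s["torque"],"ey",f[0]*.386-f[1]*.9226,s["width"],s["eef_pos"])
E
```

```text
clock: 17.47
eef_pos: [532.9, -237.6, 41.6]
tool_rot: [3.141, -0.0, 0.396]
force: [0.1, -0.0, -1.4]
width: 69.1
clock: 18.3
eef_pos: [532.8, -237.5, 35.1]
tool_rot: [3.142, -0.0, 0.396]
force: [-0.2, 0.4, 0.4]
width: 65.9
clock: 19.13
eef_pos: [532.6, -237.0, 35.9]
tool_rot: [-3.141, 0.0, 0.397]
force: [-2.5, 1.5, 8.4]
width: 57.8
[-2.47900607  1.51817677  8.44876259] [0.52732678 0.48012505 0.14406253] ey -2.3575662286153607 57.82436665162241 [ 532.61485225 -237.01972847   35.89055831]
```

```bash
python3 -m inch '{"travel":[[0,-0.03,-0.03],[0,-0.06,-0.06],[0,-0.06,-0.1],[0,-0.06,-0.15],[0,-0.06,-0.25],[0,-0.06,-0.4],[0,-0.06,-0.5],[0,-0.06,-0.5],[0,-0.06,-0.5],[0,-0.06,-0.5]],"twist":[0,0,0,0,0,0,0,0,0,0],"fingers":[5.6,5.6,5.6,5.6,5.6,5.6,5.6,5.6,5.6,5.6]}'; python3 - <<'E'
from cell import ctrl
s=ctrl.read_state();f=s["force"];print(f,s["torque"],"ey",f[0]*.386-f[1]*.9226,s["width"],s["eef_pos"])
E
```

```text
clock: 19.97
eef_pos: [532.5, -236.9, 40.1]
tool_rot: [3.142, -0.0, 0.396]
force: [0.0, -0.6, -1.9]
width: 57.8
[ 0.00627755 -0.5598796  -1.91506796] [ 0.0528118   0.03673772 -0.02135617] ey 0.5189680586307273 57.7963418427847 [ 532.53782518 -236.91279918   40.09751633]
```

Clean, about 2 N. Now lifting it the rest of the way clear.

```bash
python3 -m inch '{"travel":[[0,0,-0.5],[0,0,-1.3],[0,0,-2.3],[0,0,-3.3],[0,0,-4.3],[0,0,-5.3],[0,0,-6],[0,0,-6.3],[0,0,-6.3],[0,0,-6.3]],"twist":[0,0,0,0,0,0,0,0,0,0],"fingers":[5.6,5.6,5.6,5.6,5.6,5.6,5.6,5.6,5.6,5.6]}';python3 -m inch '{"travel":[[0,0,0],[0,0,0],[0,0,0],[0,0,0],[0,0,0],[0,0,0],[0,0,0],[0,0,0],[0,0,0],[0,0,0]],"twist":[0,0,0,0,0,0,0,0,0,0],"fingers":[5.6,5.6,5.6,5.6,5.6,5.6,5.6,5.6,5.6,5.6]}';python3 - <<'E'
from cell import ctrl, vision
import cv2,numpy as np
f=[]
for i in range(5):
    im=vision.get_image("scene")["frame"][:,:,::-1]
    s=ctrl.read_state();f.append(s["force"])
print(np.mean(f,0),np.std(f,0))
c=im[145:245,215:315].astype(float); c=255*np.clip(c/130,0,1)**.6
cv2.imwrite("pics/scene10.png",cv2.resize(c.astype(np.uint8),None,fx=6,fy=6,interpolation=cv2.INTER_CUBIC))
print(s["clock"],s["eef_pos"],s["torque"],s["width"])
E
```

```text
clock: 20.8
eef_pos: [532.5, -236.9, 103.2]
tool_rot: [3.142, -0.0, 0.396]
force: [0.1, -0.1, -2.7]
width: 58.0
clock: 21.63
eef_pos: [532.6, -236.9, 103.2]
tool_rot: [3.142, -0.0, 0.396]
force: [0.0, -0.1, -2.3]
width: 57.8
[-0.08681986 -0.06164645 -2.13251364] [0.46686784 0.40897994 0.55262446]
21.8833 [ 532.57078974 -236.92637695  103.14646078] [-0.03064702  0.01802366 -0.01702158] 57.952046672260906
```

View pics/scene10.png

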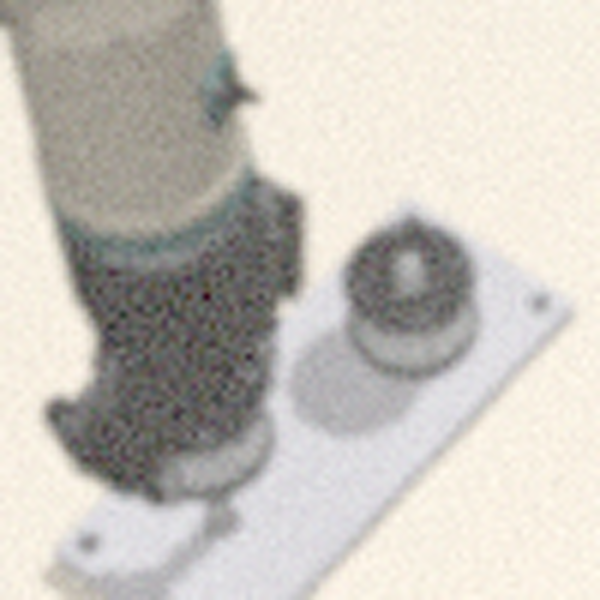

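The right bobbin reads 2.1 N against 3.8 N for the left, so the left one is heavier. Lowering the right one back.

```bash
python3 -m inch '{"travel":[[0,0,0.4],[0,0,1.1],[0,0,2],[0,0,3],[0,0,4],[0,0,5],[0,0,5.7],[0,0,6.1],[0,0,6.3],[0,0,6.35]],"twist":[0,0,0,0,0,0,0,0,0,0],"fingers":[5.6,5.6,5.6,5.6,5.6,5.6,5.6,5.6,5.6,5.6]}';python3 -m inch '{"travel":[[0,0,0.05],[0,0,0.1],[0,0,0.15],[0,0,0.2],[0,0,0.25],[0,0,0.3],[0,0,0.35],[0,0,0.4],[0,0,0.42],[0,0,0.42]],"twist":[0,0,0,0,0,0,0,0,0,0],"fingers":[5.6,5.6,5.6,5.6,5.6,5.6,5.6,5.6,5.6,5.6]}'
```

```text
clock: 22.72
eef_pos: [532.4, -236.9, 39.2]
tool_rot: [-3.141, 0.0, 0.396]
force: [0.1, 0.4, -1.4]
width: 58.0
clock: 23.55
eef_pos: [532.6, -236.9, 36.0]
tool_rot: [3.141, -0.0, 0.396]
force: [-0.9, 0.3, 5.0]
width: 57.7
```

```bash
python3 -m inch '{"travel":[[0,0,0],[0,0,0],[0,0,0],[0,0,0],[0,0,0],[0,0,0],[0,0,-0.5],[0,0,-1.5],[0,0,-2.5],[0,0,-3.5]],"twist":[0,0,0,0,0,0,0,0,0,0],"fingers":[5.9,6.2,6.5,6.8,7,7,7,7,7,7]}';python3 -m inch '{"travel":[[0,0,-1],[0,0,-2.5],[0,0,-3.5],[0,-1.5,-3.7],[0.3,-4,-3.7],[0.6,-7,-3.7],[0.9,-10,-3.7],[1.2,-12,-3.7],[1.21,-12.89,-3.7],[1.21,-12.89,-3.7]],"twist":[0,0,0,0,0,0,0,0,0,0],"fingers":[7.5,8,8.5,8.5,8.5,8.5,8.5,8.5,8.5,8.5]}';python3 - <<'E'
from cell import ctrl, vision
import cv2,numpy as np
im=vision.get_image("scene")["frame"][:,:,::-1]
c=im[145:245,215:315].astype(float); c=255*np.clip(c/130,0,1)**.6
cv2.imwrite("pics/scene11.png",cv2.resize(c.astype(np.uint8),None,fx=6,fy=6,interpolation=cv2.INTER_CUBIC))
s=ctrl.read_state();print(s["clock"],s["eef_pos"],s["force"],s["width"])
E
```

```text
clock: 24.38
eef_pos: [532.8, -237.0, 71.8]
tool_rot: [3.141, -0.001, 0.396]
force: [-0.2, -0.8, -0.6]
width: 69.9
clock: 25.22
eef_pos: [493.7, -111.2, 108.0]
tool_rot: [-3.141, -0.0, 0.399]
force: [0.6, 0.1, 0.9]
width: 84.9
25.2667 [ 494.44644996 -113.25884326  108.00465413] [ 0.29996788 -1.18766181 -0.97619087] 85.3001871894642
```

View pics/scene11.png

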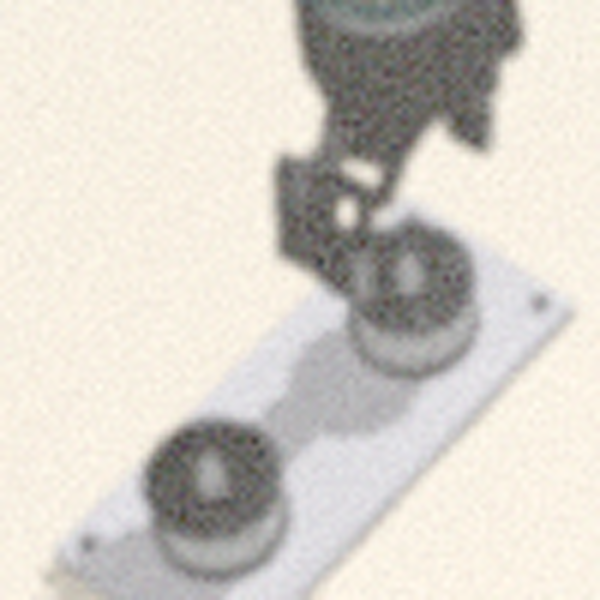

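The light bobbin is seated back on the right spindle at (212,480). Regripping the left one.

```bash
python3 -m inch '{"travel":[[0,0,0.8],[0,0,1.8],[0,0,2.8],[0,0,3.8],[0,0,4.8],[0,0,5.6],[0,0,6.2],[0,0,6.5],[0,0,6.5],[0,0,6.5]],"twist":[0,0,0,0,0,0,0,0,0,0],"fingers":[8.5,8.5,8.5,8.5,8.5,8.5,8.5,8.0,7.3,6.9]}'; python3 -m inch '{"travel":[[0,0,0.1],[0,0,0.2],[0,0,0.3],[0,0,0.4],[0,0,0.5],[0,0,0.6],[0,0,0.7],[0,0,0.75],[0,0,0.75],[0,0,0.75]],"twist":[0,0,0,0,0,0,0,0,0,0],"fingers":[6.8,6.7,6.6,6.6,6.6,6.6,6.6,6.6,6.6,6.6]}'; python3 -m inch '{"travel":[[0,0,0],[0,0,0],[0,0,0],[0,0,0],[0,0,0],[0,0,0],[0,0,0],[0,0,0],[0,0,0],[0,0,0]],"twist":[0,0,0,0,0,0,0,0,0,0],"fingers":[6.5,6.4,6.3,6.2,6.1,6.0,5.9,5.8,5.7,5.6]}'; python3 - <<'E'
from cell import ctrl
s=ctrl.read_state();f=s["force"];print(f,s["torque"],"ey",f[0]*.386-f[1]*.9226,s["width"],s["eef_pos"])
E
```

```text
clock: 26.1
eef_pos: [494.1, -113.3, 42.4]
tool_rot: [-3.142, 0.0, 0.396]
force: [0.0, 0.2, 0.2]
width: 69.3
clock: 26.93
eef_pos: [494.0, -113.4, 34.9]
tool_rot: [-3.142, 0.0, 0.396]
force: [-0.0, -1.1, 0.3]
width: 66.1
clock: 27.77
eef_pos: [494.1, -113.4, 35.7]
tool_rot: [3.141, -0.0, 0.396]
force: [-1.8, 0.2, 9.5]
width: 57.6
[-1.82736478  0.16795817  9.52419433] [-0.0056538   0.34208744  0.12908983] ey -0.8603210081937888 57.64206500542835 [ 494.10116343 -113.40942571   35.7150876 ]
```

```bash
python3 -m inch '{"travel":[[0,0,-0.1],[0,0,-0.3],[0,0,-0.8],[0,0,-1.8],[0,0,-3],[0,0,-4.5],[0,0,-6.2],[0,0,-7.8],[0,0,-8.8],[0,0,-9.3]],"twist":[0,0,0,0,0,0,0,0,0,0],"fingers":[5.6,5.6,5.6,5.6,5.6,5.6,5.6,5.6,5.6,5.6]}'; python3 -m inch '{"travel":[[0.2,-0.4,0],[0.6,-1.2,0],[1.2,-2.4,0],[2,-3.9,0],[2.9,-5.6,0],[3.8,-7.4,0],[4.7,-9.2,0],[5.6,-11,0],[6.4,-12.6,0],[7.1,-13.9,0]],"twist":[0,0,0,0,0,0,0,0,0,0],"fingers":[5.6,5.6,5.6,5.6,5.6,5.6,5.6,5.6,5.6,5.6]}'; python3 -m inch '{"travel":[[0.7,-1.3,0],[1.4,-2.8,0],[2.2,-4.3,0],[3,-5.9,0],[3.8,-7.5,0],[4.5,-9,0],[5.1,-10.1,0],[5.5,-10.9,0],[5.8,-11.3,0],[5.85,-11.4,0]],"twist":[0,0,0,0,0,0,0,0,0,0],"fingers":[5.6,5.6,5.6,5.6,5.6,5.6,5.6,5.6,5.6,5.6]}';python3 - <<'E'
from cell import ctrl, vision
import cv2,numpy as np
f=[]
for i in range(3):
    im=vision.get_image("scene")["frame"][:,:,::-1]
    s=ctrl.read_state();f.append(s["force"])
print(np.mean(f,0),s["clock"],s["eef_pos"],s["tool_rot"],s["torque"],s["width"])
c=im[60:240,210:450].astype(float); c=255*np.clip(c/130,0,1)**.6
cv2.imwrite("pics/scene12.png",cv2.resize(c.astype(np.uint8),None,fx=3.3,fy=3.3,interpolation=cv2.INTER_CUBIC))
im=vision.get_image("top")["frame"][:,:,::-1]
cv2.imwrite("pics/top12.png",cv2.resize(im[130:310,170:440],None,fx=2.9,fy=2.9,interpolation=cv2.INTER_CUBIC))
E
```

```text
clock: 28.6
eef_pos: [494.6, -113.4, 129.7]
tool_rot: [3.14, -0.002, 0.396]
force: [0.5, 0.5, -4.4]
width: 58.0
clock: 29.43
eef_pos: [504.8, 45.3, 126.7]
tool_rot: [-3.14, 0.002, 0.398]
force: [0.1, 0.0, -4.5]
width: 57.8
clock: 30.27
eef_pos: [515.9, 171.0, 127.5]
tool_rot: [-3.141, 0.0, 0.397]
force: [-0.4, 0.4, -4.0]
width: 57.6
[-0.31317992 -0.62348456 -3.9044692 ] 30.4167 [515.8926866  168.89942778 127.79436126] [3.14085214e+00 7.49196779e-04 3.94561931e-01] [-0.02526417  0.03172146  0.07525837] 57.7900645741231
```

View pics/scene12.png

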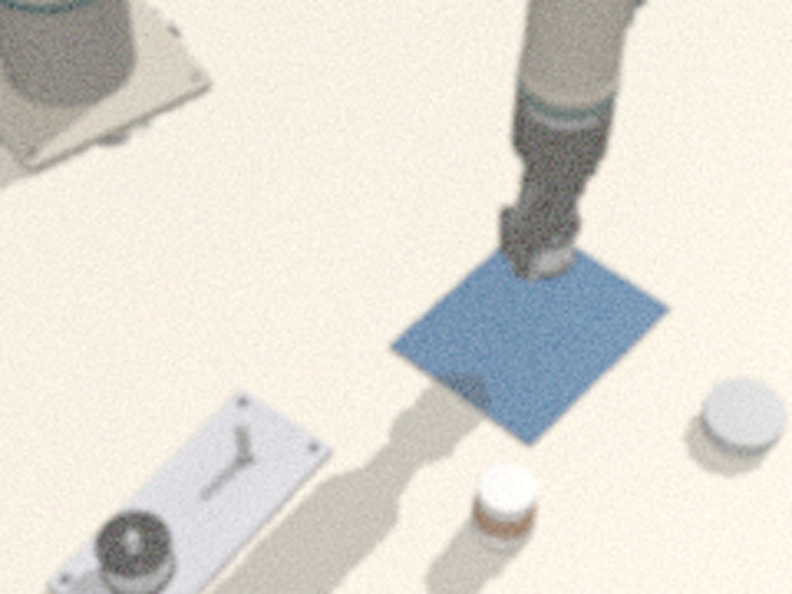

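View pics/top12.png

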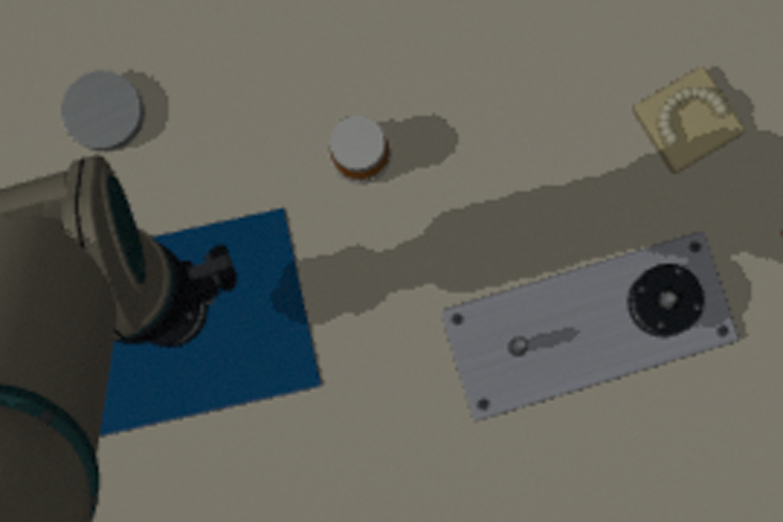

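```bash
python3 - <<'E'
from h import *
m=np.array([at("scene",*c,4) for c in((372,127),(412,155),(371,193),(329,162))]);print(m.mean(0))
print("bob bottom ctr scene",at("scene",*crop((549,258),210,60,3.3),104))
print("spL tip top",at("top",*crop((518,345),170,130,2.9),62), "R",at("top",*crop((667,300),170,130,2.9),52))
E
```

```text
[513.9401343  168.15274967   4.        ]
bob bottom ctr scene [522.52196281 166.95899065 104.        ]
spL tip top [ 488.27490984 -110.03969889   62.        ] R [ 527.15090278 -235.34016263   52.        ]
```

```bash
python3 -m inch '{"travel":[[0,0,0],[0,0,0],[0,0,0],[0,0,0],[0,0,0],[0,0,0],[0,0,0],[0,0,0],[0,0,0],[0,0,0]],"twist":[0,0,0,0,0,0,0,0,0,0],"fingers":[5.6,5.6,5.6,5.6,5.6,5.6,5.6,5.6,5.6,5.6]}'; python3 - <<'E'
from cell import ctrl
s=ctrl.read_state();print(s["clock"],s["eef_pos"],s["force"],s["torque"],abs(s["qd"]).max(),s["width"])
ctrl.finish_job()
E
```

```text
clock: 31.3
eef_pos: [515.9, 170.1, 127.9]
tool_rot: [3.142, -0.0, 0.396]
force: [0.5, 0.3, -4.7]
width: 57.4
31.3 [515.94800316 170.05844667 127.91614548] [ 0.46778014  0.25663291 -4.71551405] [ 0.01134379  0.02802453 -0.01700864] 0.002491769278069134 57.39828784569202
the job is handed in; nothing more can be done
```

I hefted both bobbins, left first, and the left one is the heavier. The job is handed in at 31.3 s with the left bobbin held over the mat. No verdict comes back, so the checks below are my own.

- **Hefting:** Each bobbin was lifted straight up clear of its spindle, weighed, lowered gently and released. The left read about 3.8 N (≈ 0.38 kg) and the right about 2.1 N (≈ 0.22 kg). The right one was back on its spindle before I picked up the left one again.
- **Final hold:** The bobbin is upright and still, with its underside about 104 mm above the bench, roughly 10 cm above the mat. The tool centre is at about (516, 170), against mat-centre estimates of (514–516, 168–170).
- **Rest of the scene:** The last pictures show the light bobbin down on the right spindle. The plaster model, the jar and the tin look unmoved. The red look-alike was not touched.

Some checks did not agree cleanly:

- **Cameras:** They differed from each other by up to about 6 mm, and the top one differed from the arm by about 5 mm. I corrected for this by easing the side force to near zero at each grasp. In the last scene picture the held bobbin appears about 7 mm off the tool centre, which I took as the same error.
- **Finger opening:** It read about 58 mm on the 60 mm flanges. I put this down to pad give or sensor offset.
- **Weight while holding:** The very last single force sample was 4.7 N. It is noisy; averages while holding were 3.8–3.9 N.

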